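# Turn the gauge row round for the return series

### The job

For the return series of measurements, move the four setting gauges from the wooden rack to the grey rack in reverse order: the gauge that stands next to the white end block of the wooden rack goes into the pocket farthest from the grey rack's white end block, and so on along the row, until the one farthest from the wooden rack's white block stands next to the grey rack's white block. Leave each gauge standing upright on the floor of its own pocket, cap up, and never tip one over on the way.

Things in the scene. Friction and masses are not known exactly. Their poses are not given: they have to be found in the camera images.
- wood_rack: Brown wooden rack, full at the start; fixed to the table, any yaw. Four pockets in a row, each 47 (x) by 52 mm (y) inside, floor 5 mm and walls 16 mm above the underside; a white end block, 32 mm tall, at one end only. Origin: centre of the row, on the underside. y runs along the row to the white block (pocket centres y = -85.5, -28.5, 28.5, 85.5 mm, x = 0), z up. Tag ledge, 8 mm high, on its -x side.
- grey_rack: Dark grey plastic rack, empty at the start; fixed to the table, any yaw. Four pockets in a row, each 47 (x) by 52 mm (y) inside, floor 5 mm and walls 16 mm above the underside; a white end block, 32 mm tall, at one end only. Origin: centre of the row, on the underside. y runs along the row to the white block (pocket centres y = -85.5, -28.5, 28.5, 85.5 mm, x = 0), z up.
- gauge_red: Setting gauge: a loose upright steel cylinder 32 mm in diameter and 66 mm tall in all, with a red plastic cap (the top 16 mm, also 32 mm in diameter, a 4 mm dark band below it), about 0.3 kg. Origin: centre of its underside, z up along its axis.
- gauge_yellow: Setting gauge: a loose upright steel cylinder 32 mm in diameter and 72 mm tall in all, with a yellow plastic cap (the top 16 mm, also 32 mm in diameter, a 4 mm dark band below it), about 0.3 kg. Origin: centre of its underside, z up along its axis.
- gauge_green: Setting gauge: a loose upright steel cylinder 32 mm in diameter and 78 mm tall in all, with a green plastic cap (the top 16 mm, also 32 mm in diameter, a 4 mm dark band below it), about 0.3 kg. Origin: centre of its underside, z up along its axis.
- gauge_blue: Setting gauge: a loose upright steel cylinder 32 mm in diameter and 84 mm tall in all, with a blue plastic cap (the top 16 mm, also 32 mm in diameter, a 4 mm dark band below it), about 0.3 kg. Origin: centre of its underside, z up along its axis.
- tag_red: Red flat tag, 16 x 36 x 4 mm, fixed on the wooden rack's ledge beside the pocket in which the red gauge stands at the start; it stays there and so shows the starting order. Origin: centre of its underside, 38.5 mm to the -x side of the pocket's centre, its axes parallel to the wooden rack's.
- tag_yellow: Yellow flat tag, 16 x 36 x 4 mm, fixed on the wooden rack's ledge beside the pocket in which the yellow gauge stands at the start; it stays there and so shows the starting order. Origin: centre of its underside, 38.5 mm to the -x side of the pocket's centre, its axes parallel to the wooden rack's.
- tag_green: Green flat tag, 16 x 36 x 4 mm, fixed on the wooden rack's ledge beside the pocket in which the green gauge stands at the start; it stays there and so shows the starting order. Origin: centre of its underside, 38.5 mm to the -x side of the pocket's centre, its axes parallel to the wooden rack's.
- tag_blue: Blue flat tag, 16 x 36 x 4 mm, fixed on the wooden rack's ledge beside the pocket in which the blue gauge stands at the start; it stays there and so shows the starting order. Origin: centre of its underside, 38.5 mm to the -x side of the pocket's centre, its axes parallel to the wooden rack's.

How it is judged:
By the outcome, as a careful person would: the job done as asked, in the order asked, and still so for the second after the job is handed in, with the robot touching nothing.
It also fails if it takes over 120 s, if anything falls off the work surface, if the arm or the gripper's body presses on something with over 40 N, if the wrist force passes 120 N, or if a joint passes its speed limit or range.

### The arm

A 6-joint arm with a two-finger parallel gripper is mounted at the origin on the work surface. World frame = base frame: x ahead of the robot, y to its left, z up, the work surface at z = 0. Lengths are in m, angles in rad, forces in N, time in s.
With the tool pointing down it reaches from about 0.275 to 0.725 m from the base axis. Payload 15.9 kg.
Tool frame: the origin (TCP) lies on the centre line of the jaws, within the pads' length; the fingertips stand 25 mm ahead of it and the grasp point (between the pads) lies 6 mm ahead of it; z points along the fingers, y is the direction in which the jaws open and shut (so a half turn about z gives the same grasp; the last joint's range is limited). The gripper opens to 85 mm and grips with 20 to 120 N. Pads are 22 mm wide; open, the fingers measure 114 mm over their backs; the gripper's body (76 mm by 85 mm) begins 54 mm behind the grasp point. The pads swing forward as they close: fully open they stand 13 mm farther back than shut.
Start: joints at [1.265, 0.213, -0.034, 1.323, 0, 1.571], TCP at [0.151, 0.477, 0.256] pointing down, gripper open.
Joint ranges: [-2.98, 2.98], [-0.74, 1.72], [-1.14, 1.35], [-2.1, 2.04], [-1.57, 1.44], [-3.14, 3.14]. Speed limits (rad/s): [1.89, 1.89, 2.39, 2.57, 3.14, 3.14].

### API

Orientations are given as a rotation vector (axis times angle).
In Python, from cell import ctrl, status, cams, spot_in, tip_of gives the robot as it stands. Calls block until the motion is done:
- ctrl.goto(position, orientation): joint-space move of the TCP to a pose.
- ctrl.move_straight(position, v=0.15, rotation=None): straight line of the TCP; rotation=None keeps the orientation; v is the mean speed in m/s.
- ctrl.move_j(angles): joint-space move.
- ctrl.gripper_to(opening, strength=None): finger opening in m; strength is the grip in N (None keeps the last); returns when the fingers have stopped.
- ctrl.hold(seconds).
- ctrl.inverse_kinematics(position, orientation): joint angles nearest the present ones, or None.
- status.observe(): the state.
- cams.camera(name): name is "scene" or "top" or "wrist"; returns the picture (420x560x3 uint8, red, green, blue); there is no depth.
- cams.camera_info(name): a dict with "fx", "fy", "cx", "cy" (pixels), "cam_to_world" (4x4, takes a point from camera to world coordinates); the wrist camera has in their place "mount" (4x4, takes a point from camera to tool coordinates, whose origin is the TCP and whose axes are the flange's). Camera axes: x right, y up, looking along -z (the intrinsics and any distortion apply to the point x, -y, -z); pixel columns grow to the right and rows downward; lengths in m; the calibration is good to about 2 mm. A picture is of the moment at which its call begins: read the wrist's pose just before it. camera_info takes no time and is no camera call.
A pose or a line that the arm cannot do raises ctrl.IKError and nothing moves.
- ctrl.sign_off(): hands the job in, once; it reports no verdict.
Trained networks look in the newest picture that a camera, given by its name, has taken for a name from the list of things; names that differ only in an ending like _2 or _b are one class to them, and where a whole thing is asked for, a point or a joint stands for the part that bears it (a point fixed in the world has none). Each returns a list of dicts, best first, with "score" (0 to 1); they miss things now and then, are a little off and sometimes report something else, mostly with a low value. They report only what shows in the picture. A call takes as long as a camera call.
- spot_in(camera, target): "position" ([x, y, z] in m, in the coordinates of the camera as it stood for that picture, good to about 4 mm: the middle of the surface that is visible of it).
- tip_of(camera, target): "position" ([x, y, z] in m, in the coordinates of the camera as it stood for that picture, good to about 4 mm: a listed point, or the origin of a listed thing).
The state is a dict: "clock": time; "q": joint angles; "qvel": joint speeds; "effort": joint torques, N m; "tcp_pos": TCP position; "orientation": TCP orientation; "force": force on the tool from outside, world axes, zero at the start; "wrist_torque": the same for the moment, N m; "grip_width": finger opening in m.
Only numpy, scipy, OpenCV 4.12 (cv2) and the standard library are available. Lean on these libraries where they do the work, as an engineer would, in place of code of your own. Each camera call takes 0.05 s, during which the arm holds its last target. There are 200 camera calls.

## Working session

There is one attempt and no reset: what is moved stays moved. The work goes in short steps, each a Python script; the robot and the scene stay as the last script left them, time stands still between calls to the robot, and variables do not carry over. Pictures are saved under pics/ and viewed, about 12 in all and at most 16, crops included, and the job is handed in when it is done.

```bash
mkdir -p pics; ls; python3 - <<'E'
from cell import ctrl,status,cams,spot_in,tip_of
import cv2,numpy as np
print(status.observe())
for n in ["scene","top"]:
    im=cams.camera(n); cv2.imwrite(f"pics/{n}0.png",im[:,:,::-1]); i=cams.camera_info(n); print(n,i)
    M=np.array(i["cam_to_world"])
    for t in ["wood_rack","grey_rack","gauge_red","gauge_yellow","gauge_green","gauge_blue","tag_red","tag_yellow","tag_green","tag_blue"]:
        print(t,[(np.round((M@np.r_[d["position"],1])[:3],3).tolist(),round(d["score"],2)) for d in tip_of(n,t)[:2]])
print(cams.camera_info("wrist"))
E
```

```text
pics
{'clock': 0.0, 'q': array([ 1.26502143e+00,  2.13368123e-01, -3.50614495e-02,  1.32350248e+00,
        1.24489525e-05,  1.57079801e+00]), 'qvel': array([-0.00140824,  0.0008036 , -0.00014543,  0.00110815,  0.00037107,
        0.00209101]), 'effort': array([ 1.27811832e-03, -6.86154914e+01,  4.87124741e+01,  1.73839502e-02,
       -3.83789666e-05, -2.62511293e-05]), 'tcp_pos': array([0.15041767, 0.47650715, 0.25580924]), 'orientation': array([-4.78415434e-01, -3.10476343e+00,  1.76009864e-03]), 'force': array([-0.50702936,  0.17199167, -0.2398469 ]), 'wrist_torque': array([-0.00182456, -0.01056123, -0.00584752]), 'grip_width': 0.08520035097125818}
scene {'fx': 453.7920278346359, 'fy': 453.7920278346359, 'cx': 282.843360322873, 'cy': 203.3728608366607, 'cam_to_world': array([[-0.58382972, -0.64007485,  0.49944674,  0.94635282],
       [ 0.81182892, -0.4536239 ,  0.36764   ,  0.2777677 ],
       [-0.00875614,  0.62010446,  0.78447039,  0.69352429],
       [ 0.        ,  0.        ,  0.        ,  1.        ]])}
wood_rack [([0.573, 0.203, 0.001], 0.95)]
grey_rack [([0.523, -0.201, -0
[... 996 characters left out ...]
een [([0.506, 0.157, 0.005], 0.94)]
gauge_blue [([0.595, 0.219, 0.007], 0.64)]
tag_red []
tag_yellow [([0.627, 0.281, 0.012], 0.75), ([0.578, 0.248, 0.009], 0.19)]
tag_green [([0.484, 0.185, 0.013], 0.6)]
tag_blue [([0.575, 0.251, 0.008], 0.49)]
{'fx': 307.81149615625014, 'fy': 307.81149615625014, 'cx': 282.52644888068414, 'cy': 210.7439202157096, 'mount': array([[-1.82532215e-04,  9.64545828e-01,  2.63915350e-01,
         6.56380953e-02],
       [ 9.99999981e-01,  1.92545011e-04, -1.20730981e-05,
         4.44931439e-04],
       [-6.24606403e-05,  2.63915343e-01, -9.64545845e-01,
        -1.17364803e-01],
       [ 0.00000000e+00,  0.00000000e+00,  0.00000000e+00,
         1.00000000e+00]])}
```

View pics/scene0.png

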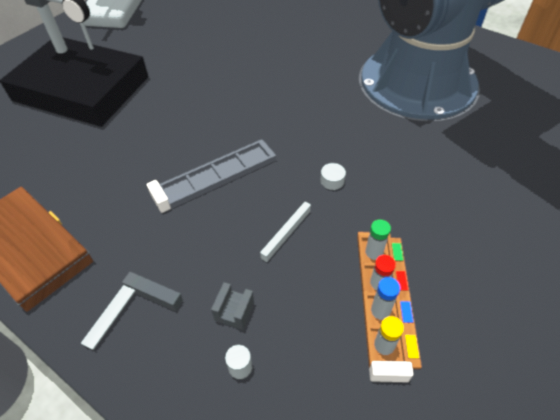

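View pics/top0.png

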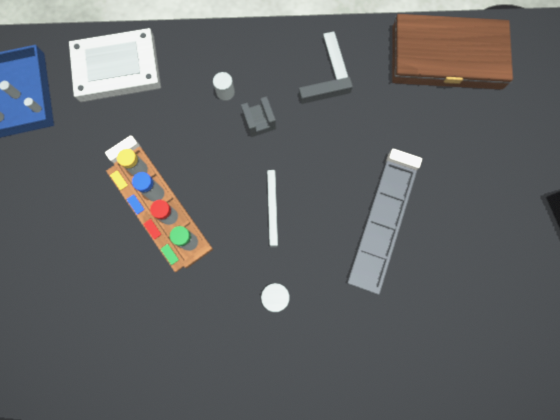

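The scene shows the wooden rack with the white block at its far end; counting from the block the order is yellow, blue, red, green. The grey rack's white block is at its far (+x) end, at top-image pixel (405,158). Next I measure each rack from above with the wrist camera.

```bash
cat > h.py <<'E'
from cell import ctrl,status,cams,spot_in,tip_of
import cv2,numpy as np
from scipy.spatial.transform import Rotation as R
def orient(yaw):  # yaw: world angle of the rack's y axis; jaws open along rack x
    best=None
    for s in (1,-1):
        a=yaw-np.pi/2; y=s*np.array([np.cos(a),np.sin(a),0]); z=np.array([0,0,-1.]); x=np.cross(y,z)
        yield R.from_matrix(np.c_[x,y,z]).as_rotvec()
def pick_orient(p,yaw):
    c=[(abs(q[5]),o) for o in orient(yaw) if (q:=ctrl.inverse_kinematics(p,o)) is not None]
    if not c: raise RuntimeError("no ik")
    return min(c,key=lambda t:t[0])[1]
def wrist_T():
    s=status.observe(); T=np.eye(4); T[:3,:3]=R.from_rotvec(s["orientation"]).as_matrix(); T[:3,3]=s["tcp_pos"]
    return T@np.array(cams.camera_info("wrist")["mount"])
def proj(P,T,i):
    c=(np.asarray(P)-T[:3,3])@T[:3,:3]
    return np.c_[i["cx"]+i["fx"]*c[:,0]/-c[:,2], i["cy"]+i["fy"]*c[:,1]/c[:,2]]
def rack(p,yaw,pts):
    pts=np.asarray(pts,float); c,s=np.cos(yaw),np.sin(yaw)
    return pts@np.array([[c,s,0],[-s,c,0],[0,0,1]])+[p[0],p[1],0]
# rack frame: yaw here = angle of rack y minus 90deg
E
python3 - <<'E'
from h import *
i=cams.camera_info("wrist")
for n,p,ya in [("wood",(0.577,0.203),np.deg2rad(33.)),("grey",(0.522,-0.2),np.deg2rad(-16.))]:
    P=[*p,0.27]; o=pick_orient(P,ya)
    ctrl.goto(P,o); ctrl.hold(0.3)
    T=wrist_T(); im=cams.camera("wrist"); np.savez(f"{n}.npz",T=T,im=im)
    for t in [n+"_rack"]+(["gauge_red","gauge_yellow","gauge_green","gauge_blue"] if n=="wood" else []):
        print(t,[(np.round((T@np.r_[d["position"],1])[:3],3).tolist(),round(d["score"],2)) for d in tip_of("wrist",t)[:2]])
    v=im[:,:,::-1].copy()
    g=rack(p,ya-np.pi/2,[(x,y,.016) for y in (-85.5e-3,-28.5e-3,28.5e-3,85.5e-3) for x in (-.0235,.0235)]+[(0,-.0855,.005),(0,.0855,.005)])
    for u in proj(g,T,i): cv2.circle(v,tuple(int(k) for k in u),3,(255,0,255),1)
    cv2.imwrite(f"pics/w_{n}.png",v)
print(status.observe()["q"],status.observe()["clock"])
E
```

```text
wood_rack [([0.579, 0.199, 0.003], 0.63)]
gauge_red []
gauge_yellow [([0.647, 0.244, 0.004], 0.65)]
gauge_green [([0.505, 0.154, 0.004], 0.68)]
gauge_blue [([0.594, 0.217, 0.007], 0.59), ([0.488, 0.181, 0.009], 0.37)]
grey_rack [([0.521, -0.201, -0.0], 0.94)]
[-3.65393889e-01  3.36503696e-01  1.64424043e-01  1.39875292e+00
  2.38946044e-05 -8.66522977e-02] 5.45
```

View pics/w_wood.png

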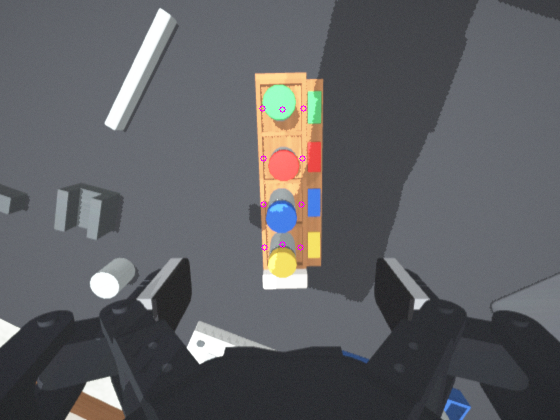

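View pics/w_grey.png

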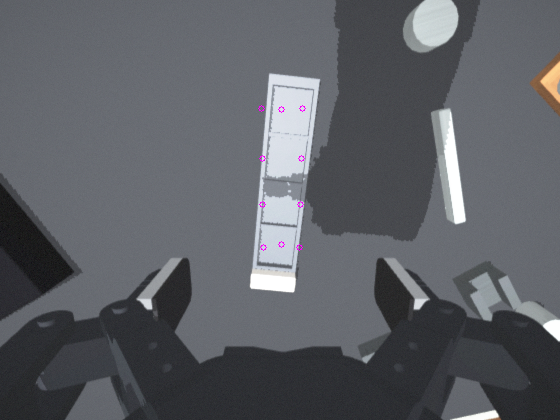

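```bash
python3 - <<'E'
import numpy as np,cv2
a=[cv2.resize(np.load(f"{n}.npz")["im"][60:300,235:335,::-1],None,fx=2.5*1,fy=2.5,interpolation=cv2.INTER_CUBIC) for n in("wood","grey")]
a=[cv2.convertScaleAbs(x) for x in a]
v=np.hstack(a)
for r in range(0,600,50):
    cv2.putText(v,str(60+int(r/2.5)),(0,r+4),0,.35,(0,255,255),1); v[r,::6]=(0,255,255)
for c in range(0,250,50):
    for o in(0,250): v[::6,c+o]=(0,255,255); cv2.putText(v,str(235+int(c/2.5)),(c+o,595),0,.35,(0,255,255),1)
cv2.imwrite("pics/zoom.png",v)
E
```

```text
(no output)
```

View pics/zoom.png

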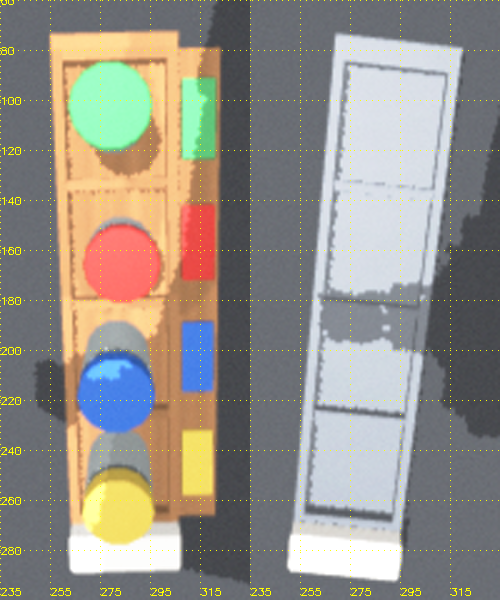

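```bash
cat > fit.py <<'E'
from h import *
from scipy.optimize import least_squares
i=cams.camera_info("wrist")
def fit(n,P,uv,x0):
    T=np.load(n+".npz")["T"]
    f=lambda x:(proj(rack(x[:2],x[2]-np.pi/2,P),T,i)-uv).ravel()
    r=least_squares(f,x0); print(n,r.x[:2],np.rad2deg(r.x[2]),np.round(r.fun.reshape(-1,2),1).tolist()); return r.x
Y=[-.0855,-.0285,.0285,.0855]
w=fit("wood",[(-.0385,y,.012) for y in Y],np.array([(314.2,107.2),(314.4,156.8),(314,202.4),(314,244.8)]),[.577,.203,.58])
g=fit("grey",[(.0235,-.1115,.016),(-.0235,-.1115,.016),(-.0235,.1115,.016),(.0235,.1115,.016)],np.array([(274.2,85.6),(313.4,89.6),(291.8,265.5),(256.6,264.8)]),[.522,-.2,-.28])
T=np.load("wood.npz")["T"]
G={}
for k,n,uv,h in [(0,"green",(279,102),.083),(1,"red",(283.8,164.6),.071),(2,"blue",(281.4,216.6),.089),(3,"yellow",(282.2,262.4),.077)]:
    d=T[:3,:3]@np.array([(uv[0]-i["cx"])/i["fx"],-(uv[1]-i["cy"])/i["fy"],-1]); p=T[:3,3]+d*(h-T[2,3])/d[2]
    c=rack(w[:2],w[2]-np.pi/2,[(0,Y[k],0)])[0]
    a=w[2]-np.pi/2; e=(p-c)[:2]@np.array([[np.cos(a),-np.sin(a)],[np.sin(a),np.cos(a)]])
    print(n,np.round(p,4),"in-pocket offset mm",np.round(e*1e3,1)); G[n]=(p[:2],h-.005,k)
# gauge at wood y index k -> grey y index 3-... : next to white (k=3) -> farthest (0)
D={n:rack(g[:2],g[2]-np.pi/2,[(0,Y[3-k],0)])[0][:2] for n,(p,h,k) in G.items()}
E
python3 - <<'E'
from fit import *
print(D)
v=[]
for n,x in(("wood",w),("grey",g)):
    z=np.load(n+".npz"); m=z["im"][:,:,::-1].copy()
    pts=proj(rack(x[:2],x[2]-np.pi/2,[(a*.0235,y+b*.026,.016) for y in Y for a,b in((1,1),(1,-1),(-1,-1),(-1,1))]),z["T"],i)
    m=cv2.resize(m[60:300,235:335],None,fx=2.5,fy=2.5)
    for q in range(4): cv2.polylines(m,[((pts[4*q:4*q+4]-[235,60])*2.5).astype(int)],True,(255,0,255),1)
    v.append(m)
cv2.imwrite("pics/ov.png",np.hstack(v))
E
```

```text
wood [0.57601444 0.20270957] 34.458828153460985 [[0.1, -0.2], [-0.2, -0.1], [0.1, 0.2], [0.0, 0.2]]
grey [ 0.5241619  -0.19868346] -22.048480337537594 [[-1.1, -1.6], [1.1, -0.8], [0.2, 3.1], [-0.2, 0.3]]
green [0.5053 0.1523 0.083 ] in-pocket offset mm [ 1.6 -1.3]
red [0.5529 0.1887 0.071 ] in-pocket offset mm [-1.5  1.5]
blue [0.5963 0.214  0.089 ] in-pocket offset mm [ 2.2 -5.4]
yellow [0.6427 0.2451 0.077 ] in-pocket offset mm [ 2.8 -6.5]
{'green': array([ 0.60340899, -0.23077939]), 'red': array([ 0.55057759, -0.20938211]), 'blue': array([ 0.4977462 , -0.18798482]), 'yellow': array([ 0.44491481, -0.16658754])}
```

View pics/ov.png

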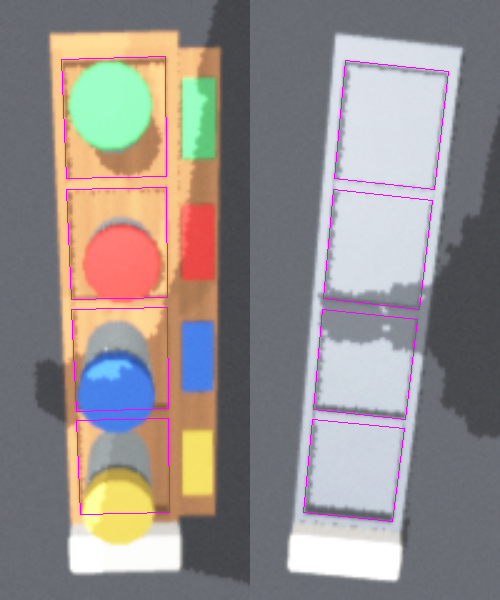

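```bash
cat > mv.py <<'E'
from fit import *
ZG=.052; ZH=.19
def st(t):
    s=status.observe(); print(t,"t",round(s["clock"],1),"z",round(s["tcp_pos"][2],4),"w",round(s["grip_width"],4),"F",np.round(s["force"],1))
def transfer(n):
    p,d=G[n][0],D[n]
    ctrl.gripper_to(.07,60)
    ctrl.goto([*p,ZH],pick_orient([*p,ZH],w[2]))
    ctrl.move_straight([*p,ZG],v=.1); st(n+" down")
    ctrl.gripper_to(0.02,60); st("grip")
    ctrl.move_straight([*p,ZH],v=.12); st("lift")
    if status.observe()["grip_width"]<.028: raise SystemExit("lost")
    ctrl.goto([*d,ZH],pick_orient([*d,ZH],g[2])); ctrl.hold(.2); st("over")
    ctrl.move_straight([*d,ZG+.012],v=.12); st("pre")
    ctrl.move_straight([*d,ZG+.001],v=.03); st("placed")
    ctrl.gripper_to(.06); ctrl.hold(.2)
    ctrl.move_straight([*d,ZH],v=.12); st("clear")
E
python3 - <<'E'
from mv import *
transfer("yellow")
cv2.imwrite("pics/s1.png",np.hstack([cams.camera("wrist")[:,:400]])[:,:,::-1])
E
```

```text
wood [0.57601444 0.20270957] 34.458828153460985 [[0.1, -0.2], [-0.2, -0.1], [0.1, 0.2], [0.0, 0.2]]
grey [ 0.5241619  -0.19868346] -22.048480337537594 [[-1.1, -1.6], [1.1, -0.8], [0.2, 3.1], [-0.2, 0.3]]
green [0.5053 0.1523 0.083 ] in-pocket offset mm [ 1.6 -1.3]
red [0.5529 0.1887 0.071 ] in-pocket offset mm [-1.5  1.5]
blue [0.5963 0.214  0.089 ] in-pocket offset mm [ 2.2 -5.4]
yellow [0.6427 0.2451 0.077 ] in-pocket offset mm [ 2.8 -6.5]
yellow down t 9.0 z 0.0527 w 0.0701 F [0.4 0.4 0.2]
grip t 9.4 z 0.0524 w 0.0309 F [-1.3  0.9  5.5]
lift t 10.7 z 0.1891 w 0.0305 F [ 0.1  0.9 -3.2]
over t 12.6 z 0.1899 w 0.0306 F [ 0.2 -1.1 -2.9]
pre t 13.8 z 0.0646 w 0.0305 F [-0.4 -0.3 -2.4]
placed t 14.3 z 0.0528 w 0.0309 F [ 0.4  0.3 -2.3]
clear t 16.2 z 0.1894 w 0.06 F [ 0.5  0.6 -0.3]
```

View pics/s1.png

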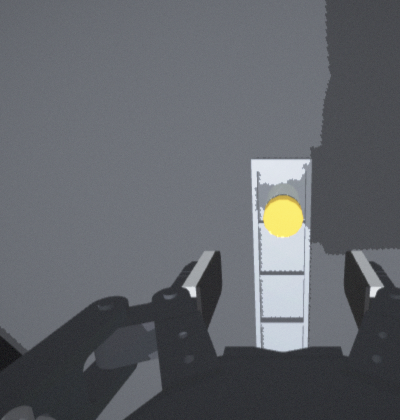

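Yellow stands upright in the last grey pocket: its cap is at (283,216), with the body receding straight up behind it. It was released slightly above the floor, because the wrist force showed it still hanging. For the other three I'll lower each one until it touches.

```bash
python3 - <<'E'
s=open("mv.py").read()
s=s.replace('''    ctrl.move_straight([*d,ZG+.001],v=.03); st("placed")''','''    for dz in (.001,0,-.001,-.002,-.003):
        ctrl.move_straight([*d,ZG+dz],v=.02); ctrl.hold(.1)
        if status.observe()["force"][2]>0: break
    st("placed")''')
open("mv.py","w").write(s)
E
python3 - <<'E' | tail -n +7
from mv import *
transfer("blue"); transfer("red"); transfer("green")
ctrl.goto([.42,0.02,.3],pick_orient([.42,0.02,.3],0.)); ctrl.hold(.3)
t=cams.camera("top")
for n in G:
    M=np.array(cams.camera_info("top")["cam_to_world"])
    print(n,D[n],[(np.round((M@np.r_[x["position"],1])[:3],3).tolist(),round(x["score"],2)) for x in tip_of("top","gauge_"+n)[:1]])
s=cams.camera("scene")
a=cv2.resize(t[120:320,320:460],None,fx=2.8,fy=2.8); b=cv2.resize(s[90:290,120:300],None,fx=2.2,fy=2.8)
cv2.imwrite("pics/end.png",np.hstack([a,b])[:,:,::-1])
E
```

```text
blue down t 19.6 z 0.0526 w 0.07 F [0.7 0.  0.1]
grip t 20.0 z 0.0525 w 0.0307 F [-1.6  1.2  6.5]
lift t 21.3 z 0.1892 w 0.0307 F [-0.1 -1.1 -2.4]
over t 23.0 z 0.1899 w 0.0306 F [ 0.8  0.4 -2.3]
pre t 24.2 z 0.0647 w 0.0307 F [ 0.2 -0.8 -2.8]
placed t 25.4 z 0.0525 w 0.0309 F [-1.8  0.4  5.6]
clear t 27.3 z 0.1893 w 0.0602 F [-0.3  0.2 -0.2]
red down t 30.5 z 0.0526 w 0.0701 F [-0.1  0.2  0.4]
grip t 30.9 z 0.0524 w 0.0308 F [-2.2  0.3  4.7]
lift t 32.2 z 0.1892 w 0.0307 F [-0.1  0.9 -4.1]
over t 33.9 z 0.19 w 0.0305 F [-1.1  0.5 -3. ]
pre t 35.1 z 0.0647 w 0.0306 F [-0.3  0.2 -3.9]
placed t 36.3 z 0.0524 w 0.0307 F [-2.6  0.3  5.8]
clear t 38.1 z 0.1892 w 0.0601 F [-0.  -0.8 -0.1]
green down t 41.3 z 0.0525 w 0.07 F [ 0.1 -0.7 -0.7]
grip t 41.8 z 0.0524 w 0.0311 F [-2.1  1.5  5.5]
lift t 43.0 z 0.1893 w 0.0305 F [ 0.2  1.2 -3.7]
over t 44.7 z 0.1902 w 0.0307 F [-0.1 -0.4 -4.4]
pre t 45.9 z 0.0648 w 0.0308 F [ 0.8 -0.5 -3.9]
placed t 47.1 z 0.0524 w 0.0307 F [-1.4  1.5  4.8]
clear t 49.0 z 0.1892 w 0.0596 F [ 0.5 -0.5 -0.6]
green [ 0.60340899 -0.23077939] [([0.608, -0.226, 0.006], 0.77)]
red [ 0.55057759 -0.20938211] [([0.555, -0.209, 0.005], 0.66)]
blue [ 0.4977462  -0.18798482] [([0.498, -0.181, 0.005], 0.75)]
yellow [ 0.44491481 -0.16658754] [([0.495, -0.181, 0.005], 0.55)]
```

View pics/end.png

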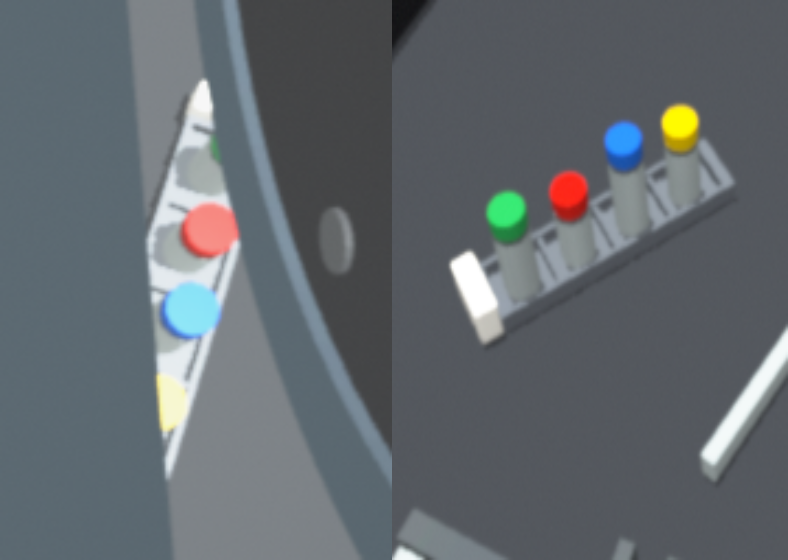

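The scene view shows green (508,215), red (568,195), blue (624,147) and yellow (680,127) upright, each in its own pocket, with green next to the white block. I'm handing in.

```bash
python3 -c "
from cell import ctrl
ctrl.hold(.3); ctrl.sign_off()"
```

```text
the job is handed in; nothing more can be done
```

All four gauges are in the grey rack in reverse order: counting from its white block, green, red, blue, yellow. The job took about 51 s on the robot's clock and is handed in; sign-off reports no verdict.

- **Measuring:** I took both rack poses from wrist-camera images. The wooden rack fitted within 0.2 px and the grey rack within about 3 px. I then gripped each gauge across the row and placed it in its pocket.
- **Seating:** Blue, red and green were lowered until the wrist force showed floor contact, at the same height at which they had been picked up. Yellow, the first, was let go while still hanging, an estimated 1 mm or less above the floor. Later pictures show it upright in its pocket.
- **Last check:** The final scene picture shows all four upright, each in its own pocket. From the top camera, the network's positions were about 4 to 7 mm from target for blue, red and green.
- **Check that failed:** For yellow the network's top-camera position came out near the blue gauge. The arm hid most of yellow in that picture, so I relied on the scene view and an earlier wrist view instead.

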